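# Size a bottle-neck collar on the stepped cone and file it

## Robot

A 6-joint arm with a two-finger parallel gripper is mounted at the origin on the work surface. World frame = base frame: x ahead of the robot, y to its left, z up, the work surface at z = 0. Lengths are in mm, angles in rad, forces in N, time in s.
With the tool pointing down it reaches from about 350 to 975 mm from the base axis. Payload 7.1 kg.
Tool frame: the origin (TCP) lies midway between the tips of the shut fingers; the grasp point (between the pads) lies 19 mm behind it (ctrl.tcp_to_grasp is the distance from the TCP to the grasp point, in mm); z points along the fingers, y is the line along which they close (so a half turn about z gives the same grasp; the last joint's range is limited). The gripper opens to 88 mm and grips with 3 to 60 N. Pads are 20 mm wide; open, the fingers measure 115 mm over their backs; the gripper's body (75 mm by 178 mm) begins 61 mm behind the grasp point.
Start: joints at [-1.306, 0.423, 1.63, -0, 1.089, -0.019], TCP at [175.022, -599.977, 222.675] pointing down, gripper open.
Joint ranges: [-3, 3], [-0.9, 2.11], [0.09, 2.58], [-1.31, 4.45], [0.11, 2.69], [-2.54, 2.54]. Speed limits (rad/s): [2.39, 2.39, 3.01, 3.14, 3.14, 3.14].

## Interface

Orientations are given as a rotation vector (axis times angle).
In Python, from workcell import get_obs, cams, ticket, boxes_of, ctrl gives the robot as it stands.
- The arm moves only by the shell command python3 -m creep 'ROWS' [OPENING]. ROWS is JSON, one flat list of numbers, 4 for each row, row after row: the shift along the world's x, y, z in m, then the turn about the world's z in rad. In form: [tx, ty, tz, spin, tx, ty, tz, spin, ...]. A call has 1 to 10 rows; each row is the pose to reach, as a shift and turn from the pose commanded when the call began; what a row does not reach only later rows make up. A row lasts 1/12 s, in which the tool goes at most 41.7 mm and 7.16 degrees, less where a joint would pass 70% of its speed; a pose out of reach is approached as far as the arm can. A call with a gripper value outside its range is refused whole. OPENING is the opening, from 0 (shut) to 1 (fully open), set as the call begins (- or left out, the last holds). The fingers move at their own pace and stop on an object; the grip force is fixed at half the most. Time passes only in rows, so rows that repeat a pose let the fingers close. It gives the time, the measured TCP pose, the force, the opening and the grip force at its end, in the units of the state.
- get_obs(): the state, without advancing time (a new reading comes with each control period).
- cams.get_image(name): name is "side" or "top" or "wrist"; returns (picture, depth): 420x560x3 uint8, red, green, blue; 420x560 float32, mm along the optical axis (not along the pixel's ray), 0 where there is no reading.
- cams.get_calibration(name): a dict with "mtx" (3x3 intrinsics, pixels), "D" ([k1, k2, p1, p2, k3] as OpenCV has them; the pictures are not rectified), "R" (3x3) and "t" (3): a world point X has camera coordinates R X + t; the wrist camera has in their place "mount" (4x4, takes a point from camera to tool coordinates, whose origin is the TCP and whose axes are the flange's). Camera axes: x right, y down, z forward; pixel columns grow to the right and rows downward; lengths in mm; the calibration is good to about 2 mm. A picture is of the moment at which its call begins: read the wrist's pose just before it. get_calibration takes no time and is no camera call.
- ticket.close_job(): hands the job in; it is judged then, once.
Trained networks look in the newest picture that a camera, given by its name, has taken for a name from the list of things; names that differ only in an ending like _2 or _b are one class to them, and where a whole thing is asked for, a point or a joint stands for the part that bears it (a point fixed in the world has none). Each returns a list of dicts, best first, with "score" (0 to 1); they miss things now and then, are a little off and sometimes report something else, mostly with a low value. They report only what shows in the picture. A call takes as long as a camera call. They do not tell look-alikes from the thing itself.
- boxes_of(camera, target): "centre" ([column, row] in pixels, amid what is visible of it).
The state is a dict: "t": time; "qpos": joint angles; "qvel": joint speeds; "joint_torque": joint torques, N m; "ee_pos": TCP position; "orientation": TCP orientation; "ft_force": force on the tool from outside, world axes, zero at the start; "moment": the same for the moment, N m; "width": finger opening in mm; "grasp_force": force on a finger pad.
Only numpy, scipy, OpenCV 4.12 (cv2) and the standard library are available. Lean on these libraries where they do the work, as an engineer would, in place of code of your own. Each camera call takes 0.05 s, during which the arm holds its last target. There are 200 camera calls.

## Task

Take the bottle-neck collar that lies on the black rubber mat, slide it squarely down over the stepped sizing cone until it stops fully home on the step of its size, and keep it pressed there for a second with about 10 N, so that the sprung cone gives some 2 mm; never push it down by 5 mm or more. Read how many lines mark that step, take the collar off again, and lay it flat in the tray bay that has the same number of studs, leaving the two collars in the black holder and the other things where they are.

Things in the scene. Friction and masses are not known exactly. Their poses are not given: they have to be found in the camera images.
- cone: sizing cone: aluminium stepped mandrel, upright, sprung in a fixed steel foot (90 x 90 x 12 mm, collar 60 mm wide up to 30 mm); 112 mm tall in all; origin at the centre of the foot's underside on the bench, z up. Widens downwards from a blunt tip over a 20 mm pilot in three steps with a slope above each. A collar 1 to 2 mm off-centre can catch too high; the side force then pushes it towards the axis
- post (a joint): how far the mandrel has sunk into its foot (m): 0 free, its bottom stop at 0.007. It starts to sink at 2 N and then gives 1 mm per 4 N (10 N at 2 mm, 22 N at 5 mm); the step points below sink with it
- tip (a point): the mandrel's tip, on its axis, 112 mm above the bench; the tip tapers out to the pilot of 20 mm diameter, which runs from 104 to 92 mm above the bench
- step1 (a point): on the mandrel's axis, where the underside of a 24 mm collar is (89 mm above the bench, mandrel not sunk) when fully home: the lower edge of its bore rests on the slope (92 to 86 mm up, 20 to 27 mm diameter) above the one-line step, 27 mm diameter, 86 to 76 mm up
- step2 (a point): the same for a 30 mm collar: underside 73 mm above the bench, resting on the slope (76 to 70 mm up, 27 to 33 mm diameter) above the two-line step, 33 mm diameter, 70 to 60 mm up
- step3 (a point): the same for a 36 mm collar: underside 57 mm above the bench, resting on the slope (60 to 54 mm up, 33 to 40 mm diameter) above the three-line step, 40 mm diameter, 54 mm up and below
- mat: round black rubber mat, 110 mm diameter, 4 mm thick, fixed; origin at the centre of its underside. The collar to be sized lies on it, within 15 mm of its centre
- collar_a: one of three white plastic bottle-neck collars: plain ring, 56 mm outside diameter, 26 mm tall, about 60 g; origin at the centre of its underside, z along its bore. All alike outside; bores 24, 30 and 36 mm, and which name has which bore is not told. One of the three lies on the mat, two in the holder
- collar_b: one of three white plastic bottle-neck collars: plain ring, 56 mm outside diameter, 26 mm tall, about 60 g; origin at the centre of its underside, z along its bore. All alike outside; bores 24, 30 and 36 mm, and which name has which bore is not told. One of the three lies on the mat, two in the holder
- collar_c: one of three white plastic bottle-neck collars: plain ring, 56 mm outside diameter, 26 mm tall, about 60 g; origin at the centre of its underside, z along its bore. All alike outside; bores 24, 30 and 36 mm, and which name has which bore is not told. One of the three lies on the mat, two in the holder
- tray: fixed wooden sorting tray, 145 mm (x) by 250 mm (y), 16 mm high, walls and floor 4 mm thick; three bays side by side along y, each 137 mm (x) by about 78 mm (y) inside; a 22 mm ledge along its edge facing the robot (-x) carries one, two or three steel studs, 10 mm wide, before the bays. Origin at the centre of the bays' underside
- bay1 (a point): centre of the floor (its upper face) of the bay with one stud, the one towards the tray's +y; axes as the tray
- bay2 (a point): centre of the floor of the middle bay, with two studs; axes as the tray
- bay3 (a point): centre of the floor of the bay with three studs, towards the tray's -y; axes as the tray
- holder: fixed black plastic open box 78 x 152 x 18 mm beyond the work, floor 4 mm thick, holding the two other collars, which stay there; origin at the centre of its underside
- bottle: bystander: closed white plastic bottle, 60 mm diameter, 170 mm tall, standing; origin at the centre of its underside
- cup: bystander: empty red plastic cup, 72 mm diameter at the rim, 90 mm tall, standing; origin at the centre of its underside
- tube: bystander: metal paint tube lying on the bench, 28 mm thick, about 140 mm long along its x; origin under its middle
Things that resemble listed ones, but are neither listed nor needed, are in the scene too. There is more than one size of the holder; the one meant has the size given above.

How it is judged (in metres and radians):
On the way:
1. the collar is pressed home on the cone, upright and centred, on the step of its bore, sinking the mandrel by more than 1 mm for 0.3 s (((z of collar_a in the frame of step1 between -0.0035 and 0.0035 m and horizontal distance between collar_a and step1 below 0.004 m and angle between the z axis of collar_a and the z axis of step1, either way round below 0.12 rad and value of joint post above 0.001 m) or (z of collar_b in the frame of step2 between -0.0035 and 0.0035 m and horizontal distance between collar_b and step2 below 0.004 m and angle between the z axis of collar_b and the z axis of step2, either way round below 0.12 rad and value of joint post above 0.001 m) or (z of collar_c in the frame of step3 between -0.0035 and 0.0035 m and horizontal distance between collar_c and step3 below 0.004 m and angle between the z axis of collar_c and the z axis of step3, either way round below 0.12 rad and value of joint post above 0.001 m))), for 0.3 s.
At the end, for the whole second after the job is handed in: the collar from the mat lies flat (within 0.12 rad) and at rest on the floor of the bay whose studs match the lines of its step, its centre within 45 mm (tray x) and 20 mm (tray y) of the bay's centre; the other two collars are still in the holder, within 30 mm of where they were (((x of collar_a in the frame of bay1 between -0.045 and 0.045 m and y of collar_a in the frame of bay1 between -0.02 and 0.02 m and z of collar_a in the frame of bay1 between -0.004 and 0.006 m and angle between the z axis of collar_a and the z axis of bay1, either way round below 0.12 rad and linear speed of collar_a below 0.02 m/s and horizontal distance between each of collar_b, collar_c and holder below 0.07 m and distance of each of collar_b, collar_c from where it was at the start of the episode below 0.03 m) or (x of collar_b in the frame of bay2 between -0.045 and 0.045 m and y of collar_b in the frame of bay2 between -0.02 and 0.02 m and z of collar_b in the frame of bay2 between -0.004 and 0.006 m and angle between the z axis of collar_b and the z axis of bay2, either way round below 0.12 rad and linear speed of collar_b below 0.02 m/s and horizontal distance between each of collar_a, collar_c and holder below 0.07 m and distance of each of collar_a, collar_c from where it was at the start of the episode below 0.03 m) or (x of collar_c in the frame of bay3 between -0.045 and 0.045 m and y of collar_c in the frame of bay3 between -0.02 and 0.02 m and z of collar_c in the frame of bay3 between -0.004 and 0.006 m and angle between the z axis of collar_c and the z axis of bay3, either way round below 0.12 rad and linear speed of collar_c below 0.02 m/s and horizontal distance between each of collar_a, collar_b and holder below 0.07 m and distance of each of collar_a, collar_b from where it was at the start of the episode below 0.03 m))); the robot touches nothing.
It fails at once if the mandrel is pushed down by more than 5 mm (over 22 N) (value of joint post above 0.005 m).
It fails at once if the bottle, the cup or the paint tube is shifted by more than 30 mm or knocked over (distance of any of bottle, cup, tube from where it was at the start of the episode above 0.03 m or angle between any of bottle, cup's own z axis and vertical above 0.5 rad).
It also fails if it takes over 51 s, if anything falls off the work surface, if the arm or the gripper's body presses on something with over 40 N, if the wrist force passes 120 N, or if a joint passes its speed limit or range.

## Working session

There is one attempt and no reset: what is moved stays moved. The work goes in short steps, Python scripts to look and compute and a shell command to move; the robot and the scene stay as the last step left them, time stands still between calls to the robot, and variables do not carry over. Pictures are saved under pics/ and viewed, at most 10 in all, crops included, and the job is handed in when it is done.

```bash
mkdir -p pics; cat > h.py <<'E'
import numpy as np, cv2
from scipy.spatial.transform import Rotation as Rn
from workcell import get_obs, cams, ticket, boxes_of, ctrl
def pose(name,o=None):
    c=cams.get_calibration(name)
    if name!="wrist": return c,np.array(c["R"]).T,-np.array(c["R"]).T@np.array(c["t"])
    o=o or get_obs(); M=np.array(c["mount"]); R=Rn.from_rotvec(o["orientation"]).as_matrix()
    return c,R@M[:3,:3],R@M[:3,3]+np.array(o["ee_pos"])
def cloud(name,d,P):
    c,R,t=P; h,w=d.shape
    u,v=np.meshgrid(np.arange(w),np.arange(h))
    n=cv2.undistortPoints(np.stack([u.ravel(),v.ravel()],1).astype(np.float64)[:,None],np.array(c["mtx"]),np.array(c["D"]))[:,0]
    z=d.ravel(); X=np.c_[n*z[:,None],z]@R.T+t; X[z==0]=np.nan
    return X.reshape(h,w,3)
def onplane(uv,P,z):
    c,R,t=P; n=cv2.undistortPoints(np.array([[uv]],float),np.array(c["mtx"]),np.array(c["D"]))[0,0]
    r=R@np.array([n[0],n[1],1]); return t+r*(z-t[2])/r[2]
def snap(name):
    P=pose(name); im,d=cams.get_image(name); return im,cloud(name,d,P),P
E
python3 - <<'E'
from h import *
for n in ["top","side"]:
    im,C,P=snap(n); cv2.imwrite(f"pics/{n}0.png",im[:,:,::-1]); np.save(f"{n}0.npy",C)
    for t in ["cone","mat","collar_a","tray","holder","bottle","cup","tube"]:
        print(n,t,[(np.round(b["centre"]).tolist(),round(b["score"],2),np.round(C[int(b["centre"][1]),int(b["centre"][0])]).tolist()) for b in boxes_of(n,t)][:5])
o=get_obs();print(o["t"],o["ft_force"],o["orientation"],ctrl.tcp_to_grasp)
E
```

```text
top cone [([209.0, 211.0], 0.89, [525.0, 242.0, 87.0]), ([206.0, 208.0], 0.29, [528.0, 246.0, 106.0])]
top mat [([276.0, 201.0], 0.97, [562.0, 73.0, 0.0])]
top collar_a [([272.0, 122.0], 0.85, [782.0, 82.0, 15.0]), ([272.0, 196.0], 0.71, [571.0, 86.0, 31.0]), ([303.0, 119.0], 0.6, [793.0, -5.0, 4.0])]
top tray [([402.0, 208.0], 0.6, [537.0, -269.0, 3.0])]
top holder [([112.0, 180.0], 0.87, [619.0, 519.0, 9.0]), ([287.0, 123.0], 0.84, [781.0, 41.0, 7.0]), ([210.0, 309.0], 0.73, [273.0, 251.0, 8.0])]
top bottle [([350.0, 120.0], 0.85, [749.0, -116.0, 121.0])]
top cup [([206.0, 132.0], 0.7, [758.0, 266.0, 2.0]), ([297.0, 122.0], 0.63, [783.0, 12.0, 3.0])]
top tube [([395.0, 128.0], 0.84, [756.0, -256.0, 25.0])]
side cone [([252.0, 307.0], 0.96, [532.0, 274.0, 30.0])]
side mat [([255.0, 247.0], 0.89, [555.0, 100.0, 29.0])]
side collar_a [([178.0, 236.0], 0.9, [766.0, 92.0, 30.0]), ([182.0, 213.0], 0.77, [787.0, -8.0, 7.0]), ([256.0, 248.0], 0.65, [555.0, 100.0, 29.0])]
side tray [([282.0, 166.0], 0.82, [534.0, -275.0, 2.0]), ([179.0, 235.0], 0.27, [763.0, 90.0, 31.0])]
side holder [([365.0, 316.0], 0.93, [274.0, 242.0, 3.0]), ([188.0, 231.0], 0.73, [743.0, 70.0, 24.0]), ([194.0, 392.0], 0.59, [615.0, 465.0, 6.0]), ([164.0, 283.0], 0.44, [750.0, 241.0, 28.0])]
side bottle [([194.0, 174.0], 0.59, [762.0, -87.0, 94.0])]
side cup [([163.0, 284.0], 0.8, [754.0, 242.0, 29.0])]
side tube [([220.0, 162.0], 0.82, [732.0, -244.0, 14.0])]
0.9 [ 1.20521312  1.75342837 -0.00633321] [ 3.11000844e+00  4.44273362e-01 -2.15561021e-05] 18.700000000000003
```

View pics/top0.png

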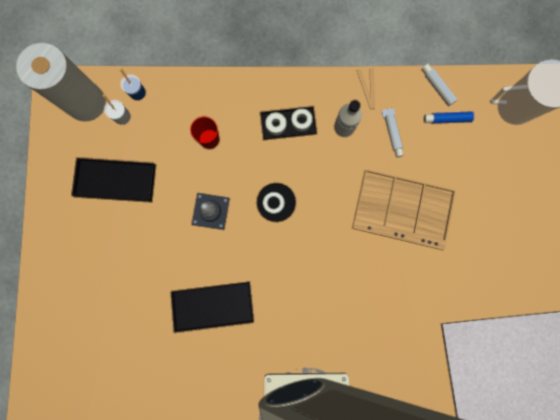

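View pics/side0.png

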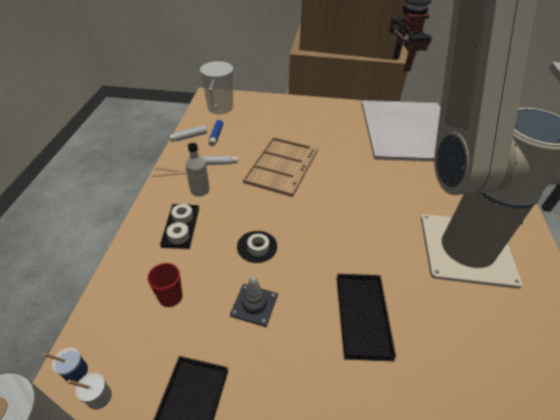

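The top view shows these candidates: a collar on the black mat at (274,202), which is the target, and two collars in the small box at (276,123) and (302,119). The box at (288,123) fits the holder's size. The boxes at (114,180) and (212,307) are larger look-alikes. The cone is at (210,210), and the tray at (403,210) has 1, 2 and 3 studs from left to right.

```bash
python3 - <<'E'
from h import *
from scipy.optimize import least_squares
for n in ["top","side"]:
    C=np.load(n+"0.npy"); X=C.reshape(-1,3)
    def near(c,r,z0,z1):
        return X[(np.hypot(X[:,0]-c[0],X[:,1]-c[1])<r)&(X[:,2]>z0)&(X[:,2]<z1)]
    p=near((562,80),45,22,40); print(n,"collar",len(p),(p.min(0)+p.max(0))/2,p.mean(0),np.ptp(p,axis=0))
    p=near((525,245),40,96,125); print(n,"cone top",len(p),p.mean(0),p.max(0))
    p=near((525,245),80,7,18); print(n,"cone foot",len(p),p.mean(0), cv2.minAreaRect(p[:,:2].astype(np.float32)))
    p=near((537,-268),190,9,24); print(n,"tray",len(p),p.mean(0), cv2.minAreaRect(p[:,:2].astype(np.float32)))
im,_=cams.get_image("top"); 
big=cv2.resize(im[95:255,180:300],None,fx=5,fy=3.7 and 5,interpolation=cv2.INTER_CUBIC)[:600]
cv2.imwrite("pics/crop.png",cv2.resize(im[170:240,230:310],None,fx=6,fy=6,interpolation=3)[:,:,::-1])
E
```

```text
top collar 208 [552.40428567  81.00113812  28.75372084] [551.45151084  81.55448055  29.99937729] [54.51646297 53.65584524 12.75689122]
top cone top 56 [531.48872551 250.81421031 107.88232449] [540.90687467 261.52064365 116.22866539]
top cone foot 730 [531.21012789 250.50692541  12.48760211] ((531.3945922851562, 252.04173278808594), (90.70343780517578, 92.60714721679688), 80.07845306396484)
top tray 1760 [ 515.74812159 -269.18818814   16.11105577] ((553.9530639648438, -284.2957458496094), (282.1951904296875, 280.15655517578125), 59.02033996582031)
side collar 203 [549.71213276  82.28614289  27.01982974] [549.15862004  84.04060528  27.87570374] [53.73589038 57.47862466  9.53120749]
side cone top 73 [530.07330537 256.69010395 105.50869293] [540.0781754  263.36314577 113.52817512]
side cone foot 816 [528.30242528 264.32409953  11.28556619] ((530.571533203125, 252.99282836914062), (92.62991333007812, 90.3820571899414), 80.87236785888672)
side tray 914 [ 528.13652409 -254.38378714   14.14783584] ((578.4280395507812, -283.92022705078125), (255.68035888671875, 268.6838073730469), 75.1373062133789)
```

View pics/crop.png

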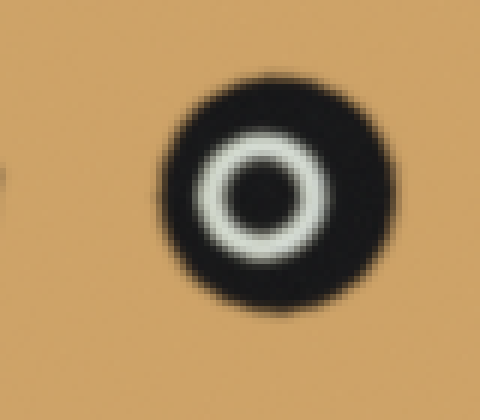

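The crop shows one ring on the mat, centred at about (274,203). Its bore is roughly 0.55 of its outer diameter. I'm moving towards it and turning so the fingers close along the tray's x axis.

```bash
python3 -m creep '[0.019,0.034,0,0.1, 0.038,0.068,0,0.2, 0.057,0.102,0,0.3, 0.076,0.136,0,0.4, 0.095,0.17,0,0.5, 0.114,0.204,0,0.6, 0.133,0.238,0,0.7, 0.152,0.272,0,0.8, 0.171,0.306,0,0.9, 0.188,0.341,0,1.0]' 1; python3 -m creep '[0.019,0.034,0,0.07, 0.038,0.068,0,0.07, 0.057,0.102,0,0.07, 0.076,0.136,0,0.07, 0.095,0.17,0,0.07, 0.114,0.204,0,0.07, 0.133,0.238,0,0.07, 0.152,0.272,0,0.07, 0.170,0.306,0,0.07, 0.17,0.306,0,0.07]'
python3 - <<'E'
from h import *
im,C,P=snap("wrist"); cv2.imwrite("pics/w1.png",im[:,:,::-1]); np.save("w1.npy",C)
print(P[2],P[1]); print(cams.get_calibration("wrist")["mount"])
X=C.reshape(-1,3); o=get_obs(); print(o["t"],o["ee_pos"],o["orientation"],o["qpos"])
print(np.nanmin(X,0),np.nanmax(X,0))
p=X[(X[:,2]>24)&(X[:,2]<38)&(np.hypot(X[:,0]-551,X[:,1]-82)<45)]; print(len(p))
if len(p): print(p.mean(0),(p.min(0)+p.max(0))/2,np.ptp(p,axis=0))
E
```

```text
t: 1.78
ee_pos: [363.9, -257.5, 223.0]
orientation: [2.511, 1.886, 0.001]
ft_force: [0.3, 0.3, -0.2]
width: 87.6
grasp_force: 0.0
t: 2.62
ee_pos: [536.2, 52.0, 223.1]
orientation: [2.444, 1.972, 0.006]
ft_force: [0.4, 0.1, 0.3]
width: 88.1
grasp_force: 0.0
[549.7641074  118.7343564  385.76935729] [[ 0.97736048 -0.20542358 -0.05067197]
 [-0.21155854 -0.94533197 -0.24817423]
 [ 0.00307901  0.25327577 -0.96738922]]
[[-8.83150544e-05 -9.66809495e-01 -2.55498322e-01  6.84342520e+01]
 [ 9.99999958e-01 -1.56125481e-04  2.45123124e-04 -3.64732703e-01]
 [-2.76877163e-04 -2.55498290e-01  9.66809468e-01 -1.62461637e+02]
 [ 0.00000000e+00  0.00000000e+00  0.00000000e+00  1.00000000e+00]]
2.6667 [534.38036429  49.78203165 222.70960554] [2.44437857e+00 1.97287074e+00 1.55769623e-03] [7.05691680e-02 2.93593681e-01 1.82594253e+00 2.97861198e-04
 1.02102467e+00 2.83093173e-01]
[ 212.86124833 -261.39126991   -3.40659195] [823.49268508 262.28187764 339.17107312]
1656
[551.65431235  80.91449939  30.1080149 ] [551.55851613  80.44978505  28.45446313] [55.1585522  55.32798257  8.75082089]
```

View pics/w1.png

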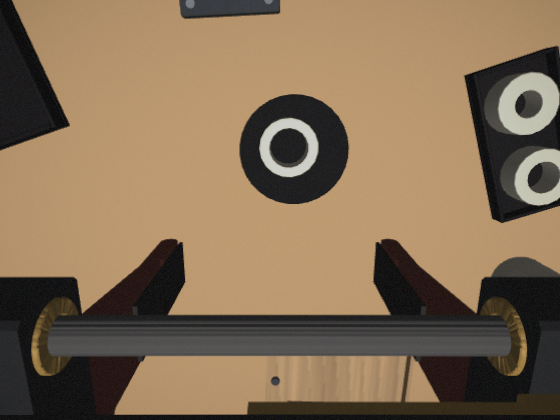

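The wrist view shows the collar at (289,148), the cone's foot at the top edge (230,5), and the holder with the two other collars at right. I'm viewing the cone from the same relative offset so that calibration bias cancels.

```bash
python3 -m creep '[-0.004,0.036,0,0, -0.008,0.072,0,0, -0.012,0.108,0,0, -0.016,0.144,0,0, -0.02,0.171,0,0, -0.02,0.171,0,0, -0.02,0.171,0,0]'
cat > m.py <<'E'
from h import *
from scipy.optimize import least_squares
def circ(p,r=None):
    f=lambda q:np.hypot(p[:,0]-q[0],p[:,1]-q[1])-(q[2] if r is None else r)
    return least_squares(f,[*p[:,:2].mean(0),r or 20],loss="soft_l1").x
E
python3 - <<'E'
from m import *
C=np.load("w1.npy");im=cv2.imread("pics/w1.png")
# collar top: ellipse contours of bright pixels
roi=np.zeros(im.shape[:2],np.uint8); roi[105:195,240:340]=(im[105:195,240:340].min(2)>140)*255
cs,h=cv2.findContours(roi,cv2.RETR_CCOMP,cv2.CHAIN_APPROX_NONE)
for c in sorted(cs,key=len)[-2:]: print("ring",cv2.fitEllipse(c))
im,C,P=snap("wrist"); cv2.imwrite("pics/w2.png",im[:,:,::-1]); np.save("w2.npy",C)
o=get_obs();print(o["t"],o["ee_pos"],o["orientation"])
X=C.reshape(-1,3)
p=X[(X[:,2]>108)&(X[:,2]<118)&(np.hypot(X[:,0]-531,X[:,1]-252)<15)];print("tip",len(p),p.mean(0),(p.min(0)+p.max(0))/2,np.ptp(p,axis=0))
p=X[(X[:,2]>9)&(X[:,2]<16)&(np.hypot(X[:,0]-531,X[:,1]-252)<70)];print("foot",len(p),cv2.minAreaRect(p[:,:2].astype(np.float32)))
for z0,z1 in [(94,103),(77,85),(61,69),(40,53)]:
    p=X[(X[:,2]>z0)&(X[:,2]<z1)&(np.hypot(X[:,0]-531,X[:,1]-252)<30)];print(z0,len(p),circ(p))
E
```

```text
t: 3.25
ee_pos: [512.5, 218.0, 222.5]
orientation: [2.447, 1.97, -0.001]
ft_force: [-0.2, -0.4, 0.3]
width: 88.1
grasp_force: 0.0
ring ((288.348876953125, 147.4492950439453), (40.00330352783203, 40.5152587890625), 14.857473373413086)
ring ((288.3995361328125, 147.08705139160156), (57.160247802734375, 57.70860290527344), 27.578716278076172)
3.3 [512.67329297 217.10454004 222.5575649 ] [ 2.44818615e+00  1.96830861e+00 -1.28087332e-03]
tip 308 [532.11179401 251.50059372 110.73427948] [531.45158324 251.56676224 111.26514936] [15.64875765 15.18940595  6.43764696]
foot 5638 ((532.039306640625, 251.22219848632812), (90.11402130126953, 89.97907257080078), 80.599365234375)
94 24 [532.10121162 251.13301939   9.92835774]
77 45 [532.10453828 251.05039677  13.70118843]
61 65 [532.13303329 251.12482275  16.66442639]
40 80 [532.10162328 251.1898676   20.13420685]
```

View pics/w2.png

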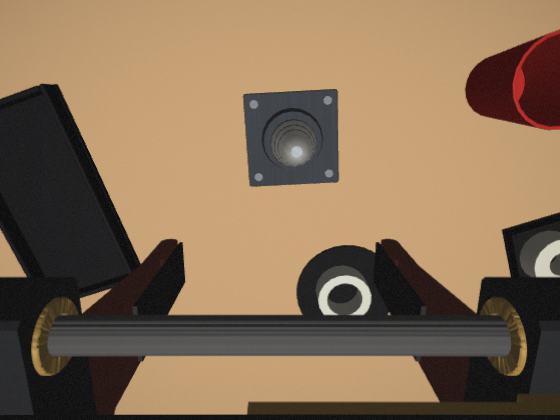

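The cone is centred at (290,138) in the image, which works out to about (532.1, 251.2) mm. The measured bore ratio suggests the 36 mm collar. I'm going back to the collar at the same relative pose as in the cone view, letting the arm settle, and measuring again.

```bash
python3 -m creep '[0.004,-0.034,-0.016,0, 0.008,-0.068,-0.032,0, 0.012,-0.102,-0.048,0, 0.016,-0.136,-0.064,0, 0.019,-0.171,-0.08,0, 0.019,-0.171,-0.08,0, 0.019,-0.171,-0.08,0, 0.019,-0.171,-0.08,0]'
python3 - <<'E'
from m import *
im,C,P=snap("wrist"); cv2.imwrite("pics/w3.png",im[:,:,::-1])
o=get_obs();print(o["t"],o["ee_pos"],Rn.from_rotvec(o["orientation"]).as_matrix()[:,1],o["orientation"])
X=C.reshape(-1,3); p=X[(X[:,2]>27)&(X[:,2]<34)&(np.hypot(X[:,0]-551,X[:,1]-82)<45)]
print(p.mean(0),(p.min(0)+p.max(0))/2,np.ptp(p,axis=0))
m=((im.min(2)>120)&(np.hypot(C[...,0]-551,C[...,1]-82)<45)&(C[...,2]>15)).astype(np.uint8)
cs,h=cv2.findContours(m,cv2.RETR_CCOMP,cv2.CHAIN_APPROX_NONE)
for c in sorted(cs,key=len)[-2:]:
    e=cv2.fitEllipse(c); print(e,onplane(e[0],P,30))
# tray from top cloud
C=np.load("top0.npy");X=C.reshape(-1,3)
P=pose("top")
for uv in [(365,171),(453,190),(443,248),(353,228)]: print(onplane(uv,P,16))
E
```

```text
t: 3.97
ee_pos: [532.0, 45.9, 143.0]
orientation: [-2.451, -1.965, -0.0]
ft_force: [-0.3, 0.7, -0.4]
width: 87.6
grasp_force: 0.0
4.0167 [532.22588464  46.69637627 143.26201663] [ 9.76324637e-01 -2.16309267e-01  7.10651905e-04] [2.44966287e+00 1.96633129e+00 1.06791663e-03]
[551.65031651  81.16677638  30.2111354 ] [551.63584438  80.34896198  29.85610527] [55.56253042 55.48061249  5.68472074]
((295.43389892578125, 148.9043731689453), (50.60725021362305, 51.489898681640625), 25.087852478027344) [551.78923293  80.46315751  30.        ]
((295.3139343261719, 148.3184356689453), (74.22956085205078, 75.42585754394531), 39.348453521728516) [551.79175851  80.89495341  30.        ]
[ 638.11113649 -171.35138126   16.        ]
[ 583.32700258 -408.3611308    16.        ]
[ 426.57279028 -372.1178257    16.        ]
[ 481.9630207  -133.70661906   16.        ]
```

```bash
python3 -m creep '[0.0197,0.0338,0,0, 0.0197,0.0338,-0.03,0, 0.0197,0.0338,-0.06,0, 0.0197,0.0338,-0.09,0, 0.0197,0.0338,-0.115,0, 0.0197,0.0338,-0.128,0, 0.0197,0.0338,-0.134,0, 0.0197,0.0338,-0.134,0, 0.0197,0.0338,-0.134,0]'; python3 -m creep '[0,0,0,0, 0,0,0,0, 0,0,0,0, 0,0,0,0, 0,0,0,0, 0,0,0,0, 0,0,0,0, 0,0,0,0]' 0
```

```text
t: 4.77
ee_pos: [552.5, 81.3, 9.7]
orientation: [2.448, 1.968, 0.002]
ft_force: [0.7, 1.1, -0.5]
width: 87.7
grasp_force: 0.0
t: 5.43
ee_pos: [552.0, 80.8, 9.1]
orientation: [2.449, 1.968, 0.001]
ft_force: [-0.8, -0.6, 6.9]
width: 56.2
grasp_force: 30.0
```

Gripped, with the width at 56.2 mm. Next I lift, carry the collar over the cone and look.

```bash
python3 -m creep '[0,0,0.02,0, 0,0,0.055,0, 0,0,0.09,0, 0,0,0.125,0, 0,0,0.145,0, -0.004,0.035,0.145,0, -0.008,0.07,0.145,0, -0.012,0.105,0.145,0, -0.016,0.14,0.145,0, -0.0196,0.1704,0.145,0]';python3 -m creep '[0,0,0,0, 0,0,0,0, 0,0,0,0]'
python3 - <<'E'
from m import *
im,C,P=snap("wrist")
o=get_obs();print(o["t"],o["ee_pos"],o["orientation"],o["ft_force"])
s,Cs,Ps=snap("side"); X=Cs.reshape(-1,3)
p=X[(X[:,2]>140)&(X[:,2]<182)&(np.hypot(X[:,0]-532,X[:,1]-251)<29.5)];print(len(p),p.min(0),p.max(0))
c=s[150:350,160:360]
cv2.imwrite("pics/c4.png",np.hstack([cv2.resize(im,None,fx=.7,fy=.7),cv2.resize(c,(294,294))])[:,:,::-1])
E
```

```text
t: 6.27
ee_pos: [531.5, 253.1, 153.6]
orientation: [-2.449, -1.968, 0.0]
ft_force: [-0.2, -0.1, -0.6]
width: 56.0
grasp_force: 30.0
t: 6.52
ee_pos: [531.7, 250.8, 153.3]
orientation: [-2.448, -1.969, 0.002]
ft_force: [-0.3, -0.2, -0.6]
width: 55.7
grasp_force: 30.0
6.5667 [531.86247553 250.28539112 153.34780179] [-2.44930676e+00 -1.96732403e+00  1.60470282e-03] [ 0.03973076  0.45404621 -0.55922847]
518 [505.22525304 225.35911618 146.43521651] [561.222973   279.75817567 181.23749683]
```

View pics/c4.png

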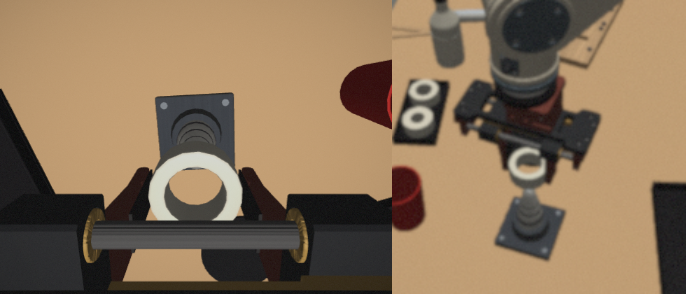

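The wrist view (left) shows the collar level in the fingers with the cone just below and ahead. The side view (right) shows it right above the tip. I'm descending in stages.

```bash
python3 -m creep '[0,0,-0.02,0, 0,0,-0.04,0, 0,0,-0.055,0, 0,0,-0.065,0, 0,0,-0.069,0, 0,0,-0.069,0]'; python3 -m creep '[0,0,-0.004,0, 0,0,-0.007,0, 0,0,-0.01,0, 0,0,-0.013,0, 0,0,-0.016,0, 0,0,-0.018,0, 0,0,-0.018,0]'
python3 -c "
from h import *
for i in range(3):
    o=get_obs();print(o['ee_pos'],o['ft_force'],o['moment'])"
```

```text
t: 7.12
ee_pos: [531.9, 250.3, 83.9]
orientation: [-2.45, -1.966, 0.003]
ft_force: [0.7, -0.8, -1.2]
width: 56.0
grasp_force: 30.0
t: 7.7
ee_pos: [531.9, 251.2, 66.2]
orientation: [-2.449, -1.968, 0.001]
ft_force: [0.1, 0.4, -0.2]
width: 56.2
grasp_force: 30.0
[531.85377676 251.1542988   66.23677805] [ 0.13493124  0.37734696 -0.22777457] [-0.06264314 -0.06233312  0.0350171 ]
[531.85377676 251.1542988   66.23677805] [ 0.13493124  0.37734696 -0.22777457] [-0.06264314 -0.06233312  0.0350171 ]
[531.85377676 251.1542988   66.23677805] [ 0.13493124  0.37734696 -0.22777457] [-0.06264314 -0.06233312  0.0350171 ]
```

The collar is past step 2's height with no contact, so it is the 36 mm one. Next I creep into contact.

```bash
python3 -m creep '[0,0,-0.001,0, 0,0,-0.002,0, 0,0,-0.003,0, 0,0,-0.0035,0, 0,0,-0.004,0, 0,0,-0.004,0, 0,0,-0.004,0]'; python3 -m creep '[0,0,-0.0005,0, 0,0,-0.001,0, 0,0,-0.001,0, 0,0,-0.001,0]'
```

```text
t: 8.28
ee_pos: [532.4, 251.4, 62.8]
orientation: [2.449, 1.968, 0.001]
ft_force: [0.2, 0.4, -0.3]
width: 56.3
grasp_force: 30.0
t: 8.62
ee_pos: [532.5, 251.4, 62.0]
orientation: [2.449, 1.968, 0.001]
ft_force: [1.0, 0.6, 1.8]
width: 56.0
grasp_force: 30.0
```

Contact starts at about 2 N.

```bash
python3 -m creep '[0,0,-0.0005,0, 0,0,-0.001,0, 0,0,-0.001,0, 0,0,-0.001,0]'
```

```text
t: 8.95
ee_pos: [532.6, 251.4, 61.0]
orientation: [2.449, 1.968, 0.002]
ft_force: [0.8, 1.0, 5.1]
width: 55.9
grasp_force: 30.0
```

```bash
python3 -m creep '[0,0,-0.0005,0, 0,0,-0.001,0, 0,0,-0.0013,0, 0,0,-0.0013,0]'; python3 -m creep '[0,0,0,0, 0,0,0,0, 0,0,0,0]'
```

```text
t: 9.28
ee_pos: [532.7, 251.5, 60.0]
orientation: [2.449, 1.968, 0.002]
ft_force: [1.2, 0.4, 8.5]
width: 56.0
grasp_force: 30.0
t: 9.53
ee_pos: [532.7, 251.5, 60.1]
orientation: [2.449, 1.968, 0.002]
ft_force: [0.4, 0.5, 8.0]
width: 56.0
grasp_force: 30.0
```

```bash
python3 -m creep '[0,0,-0.0005,0, 0,0,-0.0005,0, 0,0,-0.0005,0, 0,0,-0.0005,0, 0,0,-0.0005,0]'; python3 -m creep '[0,0,0,0, 0,0,0,0, 0,0,0,0, 0,0,0,0, 0,0,0,0, 0,0,0,0, 0,0,0,0, 0,0,0,0, 0,0,0,0, 0,0,0,0]'
python3 - <<'E'
from m import *
im,C,P=snap("wrist"); print(get_obs()["ft_force"])
s,Cs,Ps=snap("side")
cv2.imwrite("pics/c5.png",np.hstack([cv2.resize(im,None,fx=.7,fy=.7),cv2.resize(s[230:350,190:310],(294,294),interpolation=3)])[:,:,::-1])
E
```

```text
t: 9.95
ee_pos: [532.7, 251.5, 59.7]
orientation: [2.449, 1.968, 0.002]
ft_force: [-0.1, 0.7, 9.5]
width: 56.0
grasp_force: 30.0
t: 10.78
ee_pos: [532.7, 251.5, 59.7]
orientation: [2.449, 1.968, 0.002]
ft_force: [-0.5, -0.1, 8.6]
width: 55.7
grasp_force: 30.0
[ 0.94933839 -0.27751023  9.85545557]
```

View pics/c5.png

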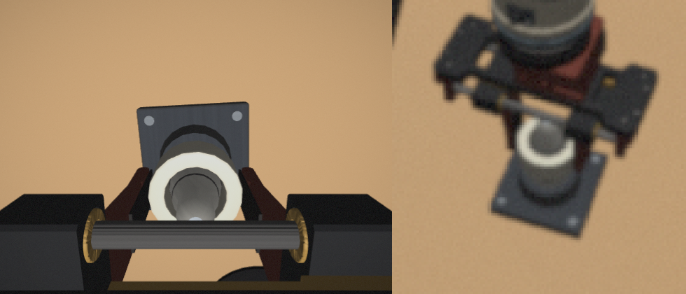

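The wrist and side views show the collar seated low on the cone, level and concentric around the mandrel. The underside is at about 55 mm with about 9.5 N, so it is home on the three-line step and the target is bay 3. Now I lift it off and carry it there.

```bash
python3 -m creep '[0,0,0.006,0, 0,0,0.02,0, 0,0,0.045,0, 0,0,0.075,0, 0,0,0.098,0, 0,0,0.1,0, 0,-0.035,0.1,0, -0.001,-0.07,0.1,0, -0.002,-0.105,0.1,0, -0.003,-0.14,0.1,0]'; python3 -m creep '[0,-0.038,0,0, -0.001,-0.076,0,0, -0.002,-0.114,0,0, -0.003,-0.152,0,0, -0.004,-0.19,0,0, -0.005,-0.228,0,0, -0.006,-0.266,0,0, -0.007,-0.304,0,0, -0.0075,-0.342,0,0, -0.0075,-0.38,0,0]';  python3 -m creep '[0,-0.03,0,0, 0,-0.06,0,0, 0,-0.08,0,0, 0,-0.085,0,0, 0,-0.085,0,0, 0,-0.085,0,0]'
python3 - <<'E'
from m import *
P=pose("top");im,_=cams.get_image("top")
print(onplane((424,240),P,18),onplane((430,242),P,18),onplane((436,243),P,18))
cv2.imwrite("pics/c6.png",cv2.resize(im[150:270,330:480],None,fx=5,fy=5,interpolation=3)[:,:,::-1])
# projections of target bay centre at floor
c=P[0]; yw=-.228; R=np.array([[np.cos(yw),-np.sin(yw)],[np.sin(yw),np.cos(yw)]]); b=np.array([521.6,-353.4])
for q in [(0,0),(68,39),(68,-39),(-68,39),(-68,-39)]:
    w=np.array([*(b+R@q),16. if q!=(0,0) else 4.]); uv=cv2.projectPoints(w[None],cv2.Rodrigues(np.array(c["R"]))[0],np.array(c["t"]),np.array(c["mtx"]),np.array(c["D"]))[0].ravel(); print(q,uv,(uv-[330,150])*5)
E
```

```text
t: 11.72
ee_pos: [527.4, 109.7, 157.6]
orientation: [-2.447, -1.968, 0.004]
ft_force: [0.9, -0.8, -0.8]
width: 56.0
grasp_force: 30.0
t: 12.55
ee_pos: [519.8, -270.1, 157.4]
orientation: [-2.447, -1.966, 0.002]
ft_force: [0.7, 0.8, -1.6]
width: 56.3
grasp_force: 30.0
t: 13.05
ee_pos: [520.7, -352.7, 157.6]
orientation: [-2.447, -1.966, 0.001]
ft_force: [-0.2, 0.1, -0.7]
width: 56.0
grasp_force: 30.0
[ 448.14826838 -322.07542669   18.        ] [ 442.70095756 -337.75263326   18.        ] [ 439.92542738 -353.55251736   18.        ]
(0, 0) [432.30084462 213.23030804] [511.50422308 316.15154019]
(68, 39) [424.07530971 185.42336824] [470.37654856 177.11684121]
(68, -39) [452.50210029 191.56719501] [612.51050147 207.83597505]
(-68, 39) [415.18363392 234.118546  ] [425.91816958 420.59272999]
(-68, -39) [444.01023849 240.4954675 ] [570.05119247 452.47733749]
```

View pics/c6.png

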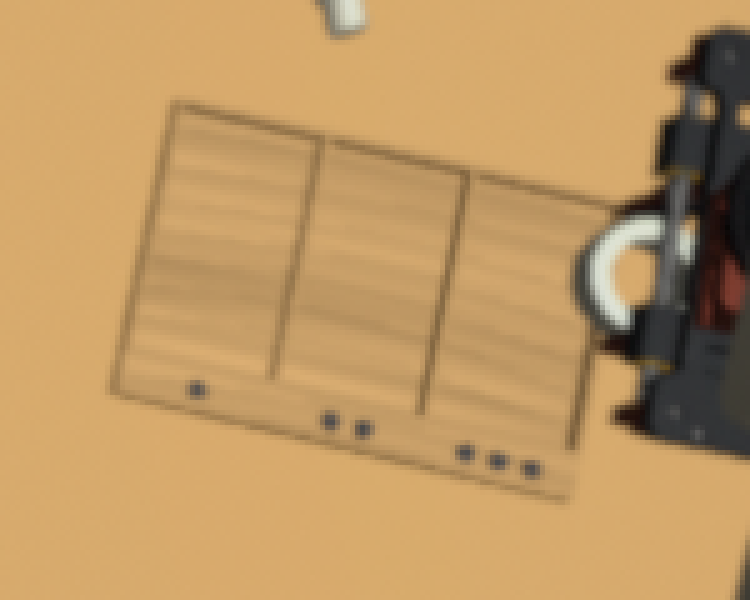

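The crop shows bay 3 (three studs at (465..530,460)) with corners (468,175), (615,207), (420,412) and (572,448). These match my projected bay within a few pixels. I'm lowering the collar.

```bash
python3 -m creep '[0.001,0,-0.035,0, 0.001,0,-0.07,0, 0.001,0,-0.1,0, 0.001,0,-0.125,0, 0.001,0,-0.138,0, 0.001,0,-0.144,0, 0.001,0,-0.147,0, 0.001,0,-0.147,0, 0.001,0,-0.147,0]'; python3 -m creep '[0,0,-0.001,0, 0,0,-0.002,0, 0,0,-0.0027,0, 0,0,-0.0027,0, 0,0,-0.0027,0]'
```

```text
t: 13.85
ee_pos: [523.6, -354.2, 13.3]
orientation: [2.447, 1.967, 0.001]
ft_force: [1.0, -0.4, -0.3]
width: 55.8
grasp_force: 30.0
t: 14.27
ee_pos: [522.7, -353.9, 9.4]
orientation: [2.449, 1.968, 0.0]
ft_force: [-0.7, 0.7, -1.5]
width: 56.1
grasp_force: 30.0
```

```bash
python3 -m creep '[0,0,-0.0005,0, 0,0,-0.0005,0]'; python3 -m creep '[0,0,0,0, 0,0,0,0, 0,0,0,0, 0,0,0,0, 0,0,0,0, 0,0,0,0]' 0.9; python3 -m creep '[0,0,0.015,0, 0,0,0.04,0, 0,0,0.075,0, 0,0,0.11,0, 0,0,0.145,0, 0,-0.03,0.18,0, 0,-0.065,0.2,0, 0,-0.1,0.2,0, 0,-0.1,0.2,0, 0,-0.1,0.2,0]'
python3 - <<'E'
from m import *
im,C,P=snap("wrist"); X=C.reshape(-1,3); b=np.array([521.6,-353.4])
p=X[(X[:,2]>24)&(X[:,2]<38)&(np.hypot(*(X[:,:2]-b).T)<60)]; print(len(p),p.mean(0),p.min(0),p.max(0))
if len(p)>50: print(np.linalg.lstsq(np.c_[p[:,:2],np.ones(len(p))],p[:,2],rcond=None)[0])
cv2.imwrite("pics/c7.png",im[:,:,::-1])
E
```

```text
t: 14.43
ee_pos: [522.7, -353.9, 9.2]
orientation: [2.449, 1.968, 0.0]
ft_force: [-1.8, 0.8, 4.5]
width: 55.9
grasp_force: 30.0
t: 14.93
ee_pos: [522.6, -353.7, 8.6]
orientation: [-2.449, -1.968, 0.0]
ft_force: [0.1, 0.1, 1.4]
width: 78.9
grasp_force: 0.0
t: 15.77
ee_pos: [522.2, -455.4, 210.0]
orientation: [2.45, 1.964, 0.001]
ft_force: [-0.7, 0.5, -0.6]
width: 78.6
grasp_force: 0.0
2093 [ 522.24065115 -353.79268966   30.13217643] [ 494.472979   -382.03957351   24.02732707] [ 549.97137852 -326.834867     33.39991135]
[1.55891352e-03 4.35808847e-04 2.94722344e+01]
```

View pics/c7.png

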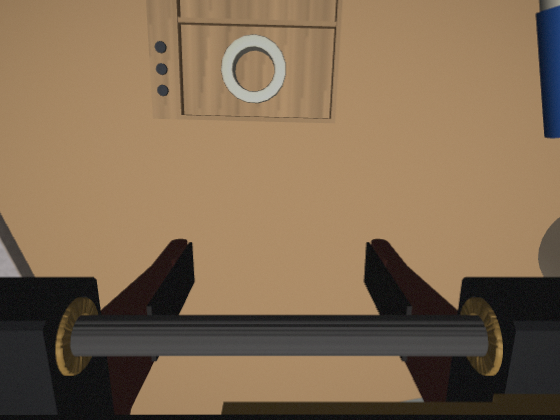

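The collar lies flat and centred at (253,69) in the bay with three studs, which show at (162,47..90). The gripper is clear of everything.

```bash
python3 -c "
from workcell import ticket; print(ticket.close_job())"
```

```text
the job is handed in; nothing more can be done
None
```

I pressed the collar home on the three-line step (36 mm bore) with about 9 N for more than a second, laid it flat in the three-stud bay, and handed the job in; no verdict was shown.

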